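# Lock the headlamp bulb with its bayonet ring

## Task

The headlamp lies lens down with its bulb already sitting in the white collar at the back: take the black locking ring from the steel tray, lower it over the bulb's plug so that its two inner lugs drop through the gaps in the collar, then press it down on the springy seal and turn it clockwise, a bit under a quarter turn, until it clicks up into its pockets and stays locked, and let go. Feel your way and do not force it in pressing or against the stop (the plastic cracks at about 30 N), and leave the bottle, crock, funnel and torque driver where they are.

Things in the scene. Friction and masses are not known exactly. Their poses are not given: they have to be found in the camera images.
- ring: Black plastic locking ring, 30 g, upright on the tray floor. Outside: twelve flats centred at yaw 0, 30, 60.. deg, 58 mm across flats, 22 mm tall; wall 3.5 mm. Origin: centre of its underside, z up. An inner web (underside 12, top 15.5 mm above the underside) leaves a 31 mm round hole. Two inner lugs at its +x and -x: it fits either way round.
- ring_lug (a point): Centre of the underside of the ring's +x lug, 23.5 mm from the ring's axis; the other lug is opposite. Each lug: 11 mm wide (27 deg), 4 mm tall, flush with the ring's underside, reaching in from the wall to radius 21.5 mm. A yellow mark on the ring's top shows each lug.
- lamp: Rectangular headlamp, grey shell, lens down in a fixed wooden cradle 190 mm (x) by 250 mm (y). Origin at bench level, z up. White collar, 40.6 mm diameter, rising from the flat grey back (80 mm diameter, 92 mm above the bench). The collar sits on the inner reflector: the aiming screws leave it up to 5 mm off along the lamp's y and up to 4.5 mm higher or lower than nominal; it does not yield.
- collar (a point): Nominal centre of the collar's top, 118 mm above the lamp's origin (the real one may be off by the aiming, see lamp). Its outer flange, 48.6 mm diameter, has two gaps where alone the lugs pass. Ring underside below the real collar top: 0 with lugs stuck on the flange (rigid), 6 mm in the gaps on the free seal (springy), 10.5 mm to pass the ridge, 12 mm on the rigid bottom, 8 mm locked.
- gap (a point): Nominal middle of one gap, at the collar's top, 22 mm from the axis, 70 deg anticlockwise (seen from above) of the lamp's +x; the other is opposite. 38 deg wide. Yellow bars on the grey back mark the gaps. Anticlockwise of a gap is a solid wall; clockwise, a ridge 35 deg long whose underside is 6.5 mm below the collar's top; the lugs must be pressed under it.
- pocket (a point): Nominal middle of one pocket's ceiling, at the lamp's +x, 22 mm from the axis, 4 mm below the collar's top; the other is opposite. Beyond the ridge the lugs spring up 2.5 mm into the pockets (2 deg of play either side), which end in a solid stop. Locked, the ring's x axis lies along the lamp's x axis, either way round. Red bars on the grey back mark them.
- seat (a point): Nominal top of the bulb's black flange (36 mm diameter) on the axis, 6 mm above the collar's top when free; the ring's web lands on it. Its plug (19 mm round, then a 16 x 11 mm block) rises 22 mm more through the ring's hole. The seal under it pushes up 2 N at rest plus 2 N per mm: 6 N locked, 11 N to pass the ridge, 14 N at the rigid bottom.
- tray: Steel tray, 250 mm (x) by 370 mm (y), fixed on the bench; origin at bench level under its centre, floor 13 mm and rim 34 mm above the bench. The ring lies in its middle or -y part; a red hex key holder and black wiper end caps are fixed along its +y wall.
- driver: Torque driver lying along the tray's x at about y = +105 mm in the tray, 160 mm long, 30 mm thick, yellow handle; origin at its middle on the underside. Not to be disturbed.
- bottle: Amber glass bottle, 64 mm diameter, 150 mm tall, origin at the centre of its base. Not to be disturbed.
- crock: White closed ceramic crock, 100 mm diameter, 124 mm tall, origin at the centre of its base. Not to be disturbed.
- funnel: Green plastic funnel standing mouth down, 116 mm diameter, 125 mm tall, origin at the centre of its base. Not to be disturbed.
There are look-alikes about, which are no part of the job. What is meant by the ring is not green or pink, and is the smaller of those in its own colour.

How it is judged:
By the outcome, as a careful person would: the job done as asked, in the order asked, and still so for the second after the job is handed in, with the robot touching nothing.
It also fails if it takes over 72 s, if anything falls off the work surface, if the arm or the gripper's body presses on something with over 40 N, if the wrist force passes 120 N, or if a joint passes its speed limit or range.

## Robot

A 7-joint arm with a two-finger parallel gripper is mounted at the origin on the work surface. World frame = base frame: x ahead of the robot, y to its left, z up, the work surface at z = 0. Lengths are in m, angles in rad, forces in N, time in s.
With the tool pointing down it reaches from about 0.35 to 0.9 m from the base axis. Payload 7.2 kg.
Tool frame: the origin (TCP) lies at the very end of the fingers, on their centre line; the grasp point (between the pads) lies 19 mm behind it; z points along the fingers, x is the direction in which the jaws open and shut, and the axes are right-handed (so a half turn about z gives the same grasp; the last joint's range is limited). The gripper opens to 88 mm and grips with 3 to 60 N. Pads are 20 mm wide; open, the fingers measure 115 mm over their backs; the gripper's body (75 mm by 178 mm) begins 61 mm behind the grasp point.
Start: joints at [1.253, 0.411, -0.013, 1.596, 0.006, 1.134, -0.082], TCP at [0.154, -0.606, 0.223] pointing down, gripper open.
Joint ranges: [-2.95, 2.95], [-0.29, 1.99], [-1.47, 1.44], [0.14, 2.54], [-1.03, 4.17], [0.13, 1.85], [-2.86, 2.86]. Speed limits (rad/s): [2.39, 2.39, 3.01, 3.01, 3.14, 3.14, 3.14].

## Interface

Orientations are given as a unit quaternion [w, x, y, z].
In Python, from station import manip gives the robot as it stands.
- The arm moves only by the shell command python3 -m inch 'ROWS' [OPENING]. ROWS is JSON, a list of rows, each an object of numbers: "tx", "ty", "tz": the shift along the tool's x, y, z in mm; "ax", "ay", "az": the turn, a rotation vector about the tool's x, y, z in rad. In form: [{"tx": .., "ty": .., "tz": .., "ax": .., "ay": .., "az": ..}, ...]. A call has 1 to 12 rows; each row is the pose to reach, as a shift and turn from the pose commanded when the call began, along the tool's axes at that moment; what a row does not reach only later rows make up. A row lasts 1/8 s, in which the tool goes at most 62.5 mm and 10.7 degrees, less where a joint would pass 70% of its speed; a pose out of reach is approached as far as the arm can. A call with a gripper value outside its range is refused whole. OPENING is the finger opening in mm, from 0 to 87.8, set as the call begins (- or left out, the last holds). The fingers move at their own pace and stop on an object; the grip force is fixed at half the most. Time passes only in rows, so rows that repeat a pose let the fingers close. It gives the time, the measured TCP pose, the force and the opening at its end, in the units of the state.
- manip.state(): the state, without advancing time (a new reading comes with each control period).
- manip.get_image(name): name is "side" or "top" or "wrist"; returns a dict with "img" (420x560x3 uint8, red, green, blue), "intrinsics" (3x3 intrinsics, pixels), "eye" and "orientation" of the camera in the world; the wrist camera has in their place "hand_eye" (4x4, takes a point from camera to tool coordinates, whose origin is the TCP and whose axes are the tool frame's). Camera axes: x right, y up, looking along -z (the intrinsics and any distortion apply to the point x, -y, -z); pixel columns grow to the right and rows downward; lengths in m; the calibration is good to about 2 mm. A picture is of the moment at which its call begins: read the wrist's pose just before it. There is no depth.
- manip.job_done(): hands the job in, once; it reports no verdict.
The state is a dict: "time_s": time; "q": joint angles; "qvel": joint speeds; "joint_torque": joint torques, N m; "position": TCP position; "tcp_rot": TCP orientation; "wrist_force": force on the tool from outside, world axes, zero at the start; "ft_torque": the same for the moment, N m; "grip_width": finger opening in m.
Only numpy, scipy, OpenCV 4.12 (cv2) and the standard library are available. Lean on these libraries where they do the work, as an engineer would, in place of code of your own. Each camera call takes 0.05 s, during which the arm holds its last target.

## Working session

There is one attempt and no reset: what is moved stays moved. The work goes in short steps, Python scripts to look and compute and a shell command to move; the robot and the scene stay as the last step left them, time stands still between calls to the robot, and variables do not carry over. Pictures are saved under pics/ and viewed, and the job is handed in when it is done.

```bash
ls; mkdir -p pics
cat > h.py <<'E'
import numpy as np, cv2
from scipy.spatial.transform import Rotation as R
from station import manip
def rot(q): return R.from_quat([q[1],q[2],q[3],q[0]]).as_matrix()
def grab(name,fn):
    s=manip.state(); d=manip.get_image(name)
    cv2.imwrite('pics/'+fn+'.png',d['img'][:,:,::-1])
    if name=='wrist':
        T=np.eye(4);T[:3,:3]=rot(s['tcp_rot']);T[:3,3]=s['position']
        C=T@np.array(d['hand_eye']); eye=C[:3,3];Rc=C[:3,:3]
    else:
        eye=np.array(d['eye']);o=np.array(d['orientation']);Rc=rot(o) if o.size==4 else o
    K=np.array(d['intrinsics'])
    np.savez('pics/'+fn+'.npz',eye=eye,Rc=Rc,K=K,img=d['img'],dist=np.array(d.get('distortion',[])))
    return [k for k in d]
def load(fn): return np.load('pics/'+fn+'.npz')
def ray(c,u,v):
    p=np.linalg.inv(c['K'])@[u,v,1]; return c['eye'],c['Rc']@np.array([p[0],-p[1],-p[2]])
def onz(c,u,v,z):
    e,d=ray(c,u,v); return e+d*(z-e[2])/d[2]
def proj(c,P):
    p=c['Rc'].T@(np.array(P)-c['eye']); q=c['K']@[p[0],-p[1],-p[2]]; return q[:2]/q[2]
def tri(c1,p1,c2,p2):
    e1,d1=ray(c1,*p1);e2,d2=ray(c2,*p2)
    t=np.linalg.lstsq(np.c_[d1,-d2],e2-e1,rcond=None)[0]
    a=e1+d1*t[0];b=e2+d2*t[1];return (a+b)/2,np.linalg.norm(a-b)
E
python3 - <<'E'
from h import *
for n in ['side','top','wrist']:
    print(grab(n,n+'0')); c=load(n+'0'); print(c['eye'],c['K'].tolist(),c['Rc'].round(3).tolist(),c['dist'])
s=manip.state();print(s)
E
```

```text
pics
['img', 'intrinsics', 'eye', 'orientation']
[ 0.36187314 -0.79249452  0.89625376] [[407.3508075572088, 0.0, 276.5884698834848], [0.0, 407.3508075572088, 207.65683971401364], [0.0, 0.0, 1.0]] [[0.971, 0.189, -0.145], [-0.237, 0.724, -0.648], [-0.018, 0.663, 0.748]] []
['img', 'intrinsics', 'eye', 'orientation']
[ 0.29289259 -0.10684254  1.25476055] [[389.6871049706602, 0.0, 283.7858937091357], [0.0, 389.6871049706602, 213.72226928993112], [0.0, 0.0, 1.0]] [[-0.004, 0.985, -0.175], [-1.0, -0.007, -0.013], [-0.014, 0.175, 0.984]] []
['img', 'intrinsics', 'hand_eye']
[ 0.23588331 -0.5858783   0.38429274] [[296.04928476324204, 0.0, 277.6414312720523], [0.0, 296.04928476324204, 209.51795737276993], [0.0, 0.0, 1.0]] [[0.248, 0.923, 0.296], [-0.969, 0.237, 0.073], [-0.003, -0.305, 0.952]] []
{'time_s': 0.15, 'q': array([ 1.25280207,  0.4116989 , -0.01272451,  1.59681322,  0.00558894,
        1.1342927 , -0.08218501]), 'qvel': array([ 1.27807486e-03, -1.29854377e-03, -5.75394209e-05, -1.56518681e-03,
       -1.60462767e-03, -3.14645136e-04,  1.35753047e-03]), 'joint_torque': array([ 1.95714427e-03, -5.88334894e+01,  6.42575193e-01, -2.91290832e+01,
       -5.37125417e-02,  1.58156210e-02,  9.01343810e-05]), 'position': array([ 0.15439142, -0.60524996,  0.22202874]), 'tcp_rot': array([-3.33944906e-04,  7.89698673e-01, -6.13494628e-01, -4.84441730e-04]), 'wrist_force': array([ 0.4839398 , -0.63733721, -0.01444597]), 'ft_torque': array([0.00222079, 0.0203083 , 0.0300467 ]), 'grip_width': 0.08738335620543006}
```

View pics/top0.png

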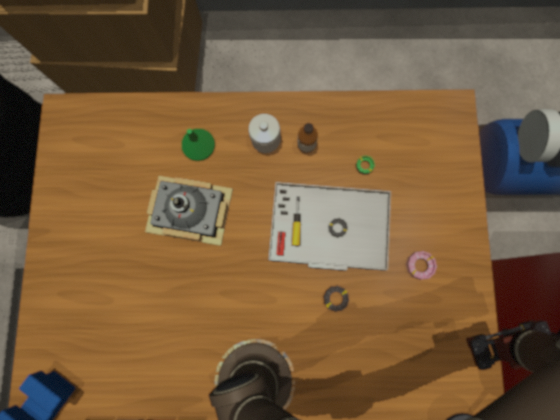

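View pics/side0.png

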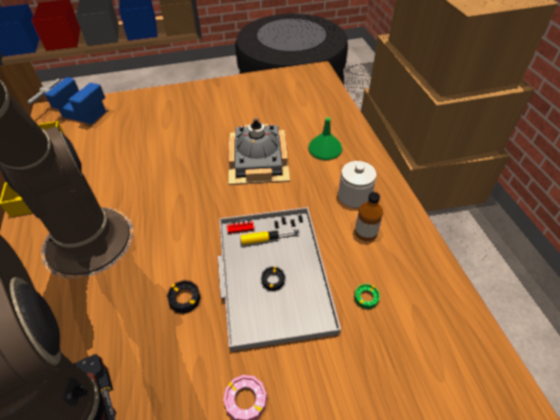

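View pics/wrist0.png

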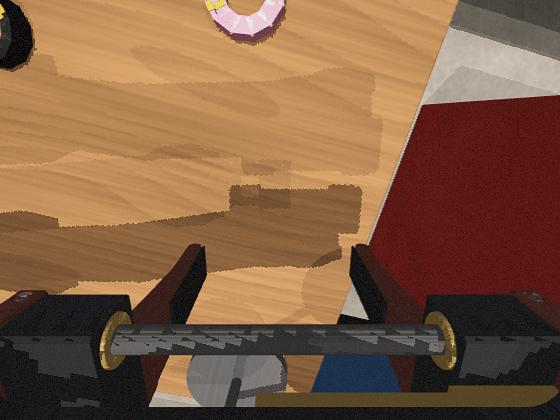

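Candidates (top view): black ring in the tray (338,228), larger black ring on the bench (336,298), green ring (365,165), pink ring (422,265). By description it's the smaller black one, on the tray at (338,228). I'll check it in a crop.

Run:
```python
from h import *
t=load('top0');s=load('side0')
a=t['img'][195:315,290:390];b=s['img'][245:325,150:310]
a=cv2.resize(a[:,:,::-1],(500,600),interpolation=cv2.INTER_CUBIC)
cv2.imwrite('pics/cropA.png',a)
l=t['img'][165:255,135:245];cv2.imwrite('pics/cropL.png',cv2.resize(l[:,:,::-1],None,fx=6,fy=6,interpolation=cv2.INTER_CUBIC))
for n,c,box in [('t',t,(315,205,362,250)),('s',s,(255,260,292,297))]:
    x0,y0,x1,y1=box;g=c['img'][y0:y1,x0:x1].max(2);m=(g<95).astype(np.uint8)
    h=cv2.convexHull(max(cv2.findContours(m,0,1)[0],key=cv2.contourArea)).reshape(-1,2)
    (u,v),r=cv2.minEnclosingCircle(h);M=cv2.moments(h);u2,v2=M['m10']/M['m00']+x0,M['m01']/M['m00']+y0
    print(n,u2,v2,r,onz(c,u2,v2,.013+.016))
for px in [(336,298)]: print('big',onz(t,*px,.02))
print('tray corners',[onz(t,*p,.034).round(3) for p in [(275,184),(391,191),(388,271),(269,262)]])
print('lamp cradle',[onz(t,*p,.05).round(3) for p in [(154,178),(232,187),(222,244),(146,235)]])
```

```text
t 339.4985994397759 222.53221288515405 6.96429443359375 [ 0.48120067 -0.26736609  0.029     ]
s 272.74034672970845 278.6375098502758 12.1571626663208 [ 0.46479483 -0.26643788  0.029     ]
big [ 0.24650644 -0.25083841  0.02      ]
tray corners [array([ 0.608, -0.063,  0.034]), array([ 0.582, -0.434,  0.034]), array([ 0.328, -0.412,  0.034]), array([ 0.357, -0.044,  0.034])]
lamp cradle [array([0.626, 0.325, 0.05 ]), array([0.595, 0.074, 0.05 ]), array([0.413, 0.101, 0.05 ]), array([0.442, 0.34 , 0.05 ])]
```

View pics/cropA.png

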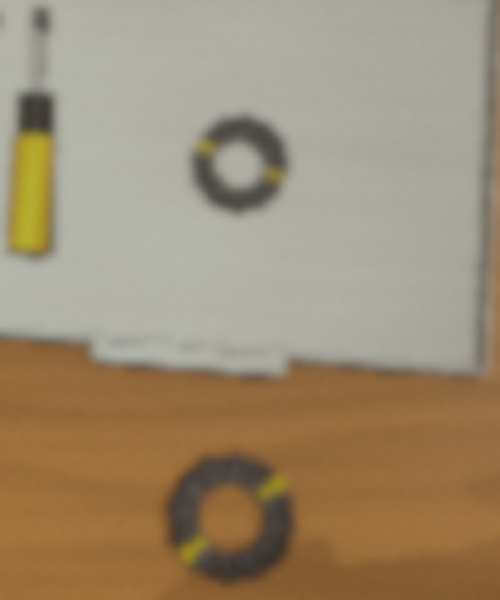

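View pics/cropL.png

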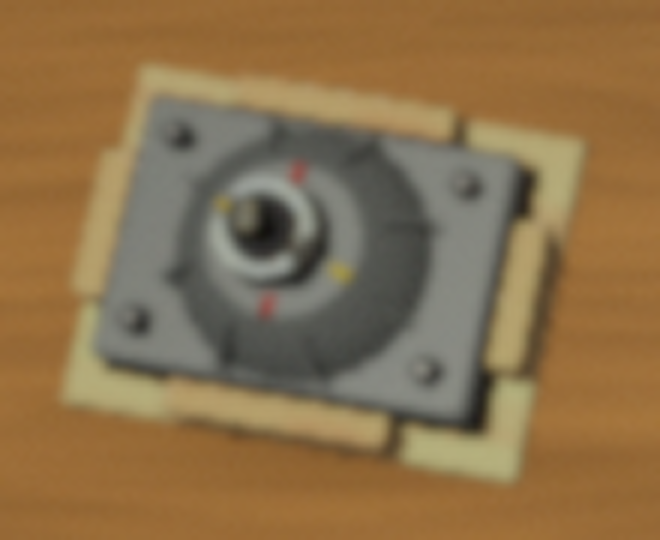

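```bash
cat >> h.py <<'E'
def rel(P,yaw_deg=None,cmd=None):
    "shift in tool mm, az for world yaw of tool x"
    s=manip.state();Rt=rot(s['tcp_rot']);d=Rt.T@(np.array(P)-s['position'])*1000
    y0=np.degrees(np.arctan2(Rt[1,0],Rt[0,0]))
    az=None if yaw_deg is None else np.radians(-((yaw_deg-y0+180)%360-180))
    print('rel mm',d.round(1),'az',az,'yaw now',y0.round(2),'tilt',np.degrees(np.arccos(-Rt[2,2])).round(2))
E
python3 - <<'E'
from h import *
t=load('top0');s=load('side0')
print(onz(t,337.8,227.8,.033),tri(t,(337.8,227.8),s,(272.7,278.6)))
print(manip.get_image('wrist')['hand_eye'])
rel([.467,-.262,.18],39)
E
```

```text
[ 0.463794   -0.26099636  0.033     ] (array([ 0.4653888 , -0.26232984,  0.02242082]), np.float64(0.00022780851832756633))
[[ 9.99999108e-01 -8.71155935e-04  1.01288083e-03  1.21612199e-03]
 [-5.20950205e-04 -9.52409488e-01 -3.04821088e-01 -8.37408387e-02]
 [ 1.23022402e-03  3.04820288e-01 -9.52409092e-01 -1.62395533e-01]
 [ 0.00000000e+00  0.00000000e+00  0.00000000e+00  1.00000000e+00]]
rel mm [-255.3 -387.8   42.4] az -2.0016635498651127 yaw now -75.69 tilt 0.05
```

```bash
python3 -m inch '[{"tx":-255,"ty":-388,"tz":42,"az":-2.0},{"tx":-255,"ty":-388,"tz":42,"az":-2.0},{"tx":-255,"ty":-388,"tz":42,"az":-2.0},{"tx":-255,"ty":-388,"tz":42,"az":-2.0},{"tx":-255,"ty":-388,"tz":42,"az":-2.0},{"tx":-255,"ty":-388,"tz":42,"az":-2.0},{"tx":-255,"ty":-388,"tz":42,"az":-2.0},{"tx":-255,"ty":-388,"tz":42,"az":-2.0},{"tx":-255,"ty":-388,"tz":42,"az":-2.0},{"tx":-255,"ty":-388,"tz":42,"az":-2.0},{"tx":-255,"ty":-388,"tz":42,"az":-2.0},{"tx":-255,"ty":-388,"tz":42,"az":-2.0}]' 87.8
python3 - <<'E'
from h import *
grab('wrist','w1'); rel([.4655,-.2622,.18],39);print(manip.state()['q'])
c=load('w1')['img'];
E
```

```text
rel mm [-255.6 -386.3   42.4] az -2.001627503999517 yaw now -75.68 tilt 0.04
[ 1.25279969  0.41148569 -0.01272711  1.59655866  0.00563418  1.13428671
 -0.08219985]$[0]: bad value
```

View pics/w1.png

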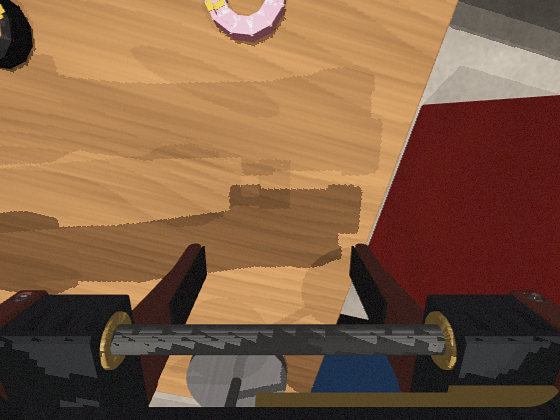

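```bash
python3 -m inch '[{"tx":-255,"ty":-387,"tz":42,"ax":0,"ay":0,"az":-2.0},{"tx":-255,"ty":-387,"tz":42,"ax":0,"ay":0,"az":-2.0},{"tx":-255,"ty":-387,"tz":42,"ax":0,"ay":0,"az":-2.0},{"tx":-255,"ty":-387,"tz":42,"ax":0,"ay":0,"az":-2.0},{"tx":-255,"ty":-387,"tz":42,"ax":0,"ay":0,"az":-2.0},{"tx":-255,"ty":-387,"tz":42,"ax":0,"ay":0,"az":-2.0},{"tx":-255,"ty":-387,"tz":42,"ax":0,"ay":0,"az":-2.0},{"tx":-255,"ty":-387,"tz":42,"ax":0,"ay":0,"az":-2.0},{"tx":-255,"ty":-387,"tz":42,"ax":0,"ay":0,"az":-2.0},{"tx":-255,"ty":-387,"tz":42,"ax":0,"ay":0,"az":-2.0},{"tx":-255,"ty":-387,"tz":42,"ax":0,"ay":0,"az":-2.0},{"tx":-255,"ty":-387,"tz":42,"ax":0,"ay":0,"az":-2.0}]' 87.8
python3 - <<'E'
from h import *
grab('wrist','w2'); rel([.4655,-.2622,.18],39);print(manip.state()['q'])
E
```

```text
time_s: 1.75
position: [0.4663, -0.2629, 0.1805]
tcp_rot: [-0.0, 0.943, 0.332, -0.0]
wrist_force: [0.1, 0.5, -1.0]
grip_width: 0.088
rel mm [-0.1 -1.1  0.6] az -0.004855721026442289 yaw now 38.72 tilt 0.01
[ 0.8888501   0.36322274 -0.58523971  1.83398923  0.23324344  1.01333502
  0.88501914]
```

View pics/w2.png

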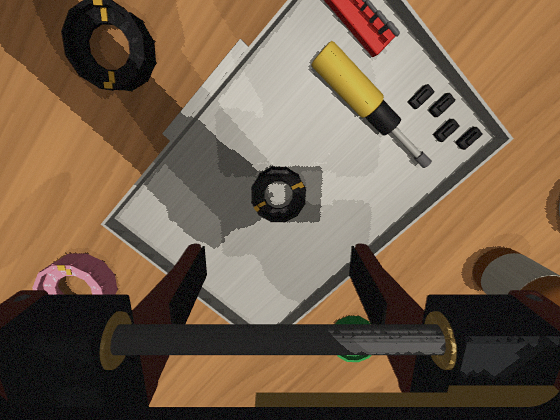

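```bash
cat >> h.py <<'E'
def ringfit(fn,box,ztop,thr=60):
    c=load(fn);x0,y0,x1,y1=box;im=c['img'][y0:y1,x0:x1];hsv=cv2.cvtColor(im,cv2.COLOR_RGB2HSV)
    ym=((hsv[...,0]>15)&(hsv[...,0]<35)&(hsv[...,1]>110)).astype(np.uint8)
    n,l,st,ce=cv2.connectedComponentsWithStats(ym);idx=[i for i in range(1,n) if st[i,4]>8];
    Y=[onz(c,*(ce[i]+[x0,y0]),ztop) for i in idx]
    print('yellow px',[(ce[i]+[x0,y0]).round(1).tolist()+[int(st[i,4])] for i in idx])
    m=((im.max(2)<thr)|(ym>0)).astype(np.uint8);m=cv2.morphologyEx(m,cv2.MORPH_OPEN,np.ones((3,3)))
    cs,hi=cv2.findContours(m,cv2.RETR_CCOMP,1)
    k=max(range(len(cs)),key=lambda i:cv2.contourArea(cs[i]));h=cs[k].reshape(-1,2)+[x0,y0]
    (eu,ev),ax,an=cv2.fitEllipse(h);print('outline',eu,ev,ax,'at top z',onz(c,eu,ev,ztop),'mid',onz(c,eu,ev,ztop-.011))
    if len(Y)>=2:
        d=Y[0]-Y[1];print('marks mid',(Y[0]+Y[1])[:2]/2,'yaw',np.degrees(np.arctan2(d[1],d[0])),'sep',np.linalg.norm(d))
    return h
E
python3 - <<'E'
from h import *
ringfit('w2',(245,160,312,228),.035)
E
```

```text
yellow px [[297.6, 185.3, 63], [259.1, 205.8, 65]]
outline 277.9000244140625 194.76678466796875 (53.336578369140625, 54.6280632019043) at top z [ 0.46473904 -0.26180187  0.035     ] mid [ 0.46659088 -0.26406197  0.024     ]
marks mid [ 0.46554487 -0.26243017] yaw 67.64796299004186 sep 0.047199819420333036
```

Run:
```python
from h import *
rel([.4655,-.2626,.0155],37.6)
```

```text
rel mm [ -0.4  -0.8 165.1] az 0.019578888501478424 yaw now 38.72 tilt 0.01
```

```bash
python3 -m inch '[{"tx":-0.4,"ty":-0.8,"tz":50,"ax":0,"ay":0,"az":0.02},{"tx":-0.4,"ty":-0.8,"tz":100,"ax":0,"ay":0,"az":0.02},{"tx":-0.4,"ty":-0.8,"tz":130,"ax":0,"ay":0,"az":0.02},{"tx":-0.4,"ty":-0.8,"tz":150,"ax":0,"ay":0,"az":0.02},{"tx":-0.4,"ty":-0.8,"tz":158,"ax":0,"ay":0,"az":0.02},{"tx":-0.4,"ty":-0.8,"tz":162,"ax":0,"ay":0,"az":0.02},{"tx":-0.4,"ty":-0.8,"tz":165,"ax":0,"ay":0,"az":0.02},{"tx":-0.4,"ty":-0.8,"tz":165,"ax":0,"ay":0,"az":0.02}]' 87.8
python3 - <<'E'
from h import *
grab('wrist','w3'); rel([.4655,-.2626,.0155],37.6)
E
```

```text
time_s: 2.8
position: [0.4659, -0.2627, 0.0161]
tcp_rot: [0.0, 0.946, 0.323, 0.0]
wrist_force: [0.0, 0.3, 0.4]
grip_width: 0.0877
rel mm [-0.3 -0.3  0.7] az 0.0024494330992045027 yaw now 37.74 tilt 0.05
```

View pics/w3.png

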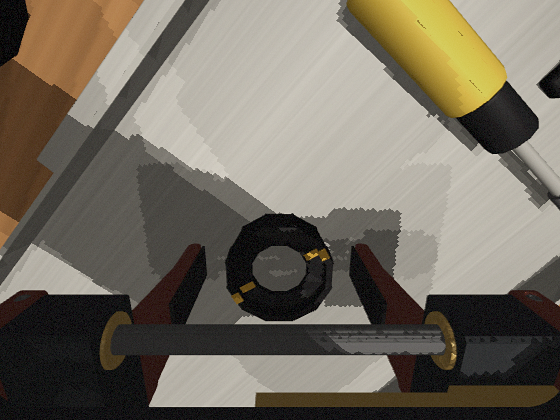

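Run:
```python
from h import *
c=load('w3');s=manip.state()['position'];print(proj(c,[s[0],s[1],.035]))
ringfit('w3',(215,200,345,325),.035,50)
```

```text
[279.42058382 275.26701867]
yellow px [[317.0, 254.2, 219], [247.1, 286.7, 109], [237.1, 297.7, 95]]
outline 278.5722961425781 267.7558898925781 (106.81040954589844, 107.44819641113281) at top z [ 0.46271029 -0.25934263  0.035     ] mid [ 0.46647466 -0.26411336  0.024     ]
marks mid [ 0.46507074 -0.25984365] yaw 65.38922035423893 sep 0.04289921118329982
```

```bash
python3 -m inch '[{"tx":0,"ty":0,"tz":0.5,"ax":0,"ay":0,"az":0},{"tx":0,"ty":0,"tz":0.5,"ax":0,"ay":0,"az":0},{"tx":0,"ty":0,"tz":0.5,"ax":0,"ay":0,"az":0},{"tx":0,"ty":0,"tz":0.5,"ax":0,"ay":0,"az":0},{"tx":0,"ty":0,"tz":0.5,"ax":0,"ay":0,"az":0},{"tx":0,"ty":0,"tz":0.5,"ax":0,"ay":0,"az":0}]' 50
python3 - <<'E'
from h import *
grab('wrist','w4'); rel([.4655,-.2626,.0155],37.6)
E
```

```text
time_s: 3.6
position: [0.4657, -0.2626, 0.0152]
tcp_rot: [0.0, 0.946, 0.324, 0.0]
wrist_force: [-1.4, -0.4, 2.0]
grip_width: 0.0578
rel mm [-0.2 -0.  -0.3] az 0.0028015095724227544 yaw now 37.76 tilt 0.01
```

View pics/w4.png

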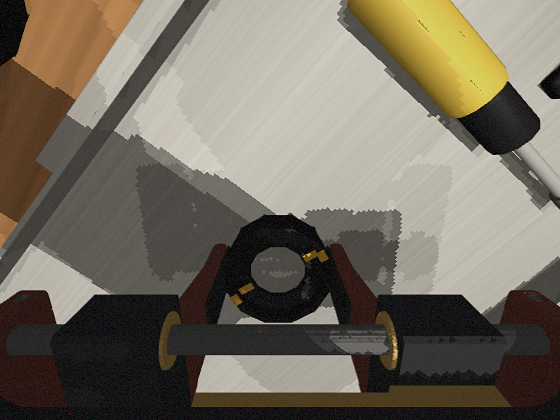

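Run:
```python
from h import *
c=load('w4');a=c['img'][205:330,210:350][:,:,::-1]
a=cv2.convertScaleAbs(a,alpha=2.0,beta=20)
a=cv2.resize(a,None,fx=4.5,fy=4.5,interpolation=cv2.INTER_CUBIC)
p=np.array([.4657,-.2626]);
for off,col in((0,(0,255,0)),(1.7e-3,(255,0,255))):
  q=p+off*np.array([.61,-.79])
  for r,z in ((.030,.035),(.030,.013),(.0155,.0285)):
    pts=[(proj(c,[q[0]+r*np.cos(t),q[1]+r*np.sin(t),z])-[210,205])*4.5 for t in np.linspace(0,6.283,73)]
    cv2.polylines(a,[np.int32(pts)],True,col,1)
cv2.imwrite('pics/w4c.png',a)
```

```text
(no output)
```

View pics/w4c.png

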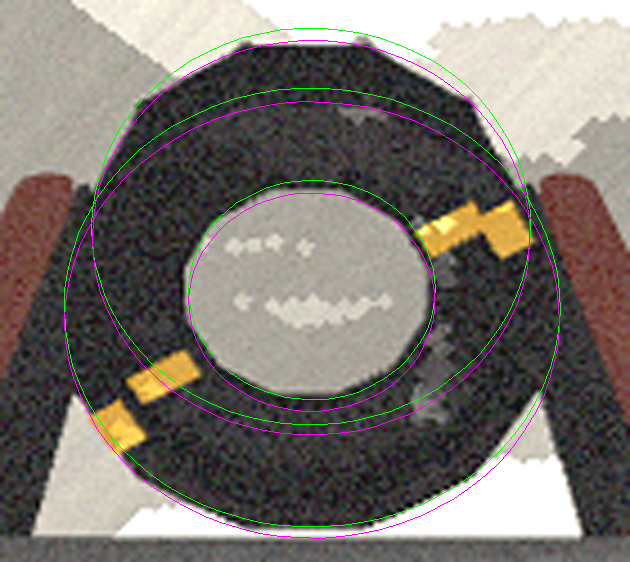

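Run:
```python
from h import *
t=load('top0')
f=lambda x,y,z:onz(t,135+x/6,165+y/6,z)
r1,r2=f(298,172,.092),f(267,305,.092);y1,y2=f(222,204,.092),f(342,271,.092)
an=lambda d:np.degrees(np.arctan2(d[1],d[0]))
print(r1,r2,(r1+r2)/2,an(r1-r2));print((y1+y2)/2,an(y1-y2),np.linalg.norm(r1-r2),np.linalg.norm(y1-y2));print(f(265,230,.116))
print(f(250,217,.142))
```

```text
[0.56420891 0.21268856 0.092     ] [0.4952404  0.22566125 0.092     ] [0.52972465 0.2191749  0.092     ] -10.652636299216153
[0.53012525 0.21957663 0.092     ] 60.69405263442567 0.07017795881710005 0.07199736106502921
[0.5290567  0.22142326 0.116     ]
[0.5301952  0.22155705 0.142     ]
```

```bash
python3 -m inch '[{"tx":0,"ty":0,"tz":-15,"ax":0,"ay":0,"az":0},{"tx":0,"ty":0,"tz":-50,"ax":0,"ay":0,"az":0},{"tx":0,"ty":0,"tz":-110,"ax":0,"ay":0,"az":0},{"tx":20,"ty":-15,"tz":-165,"ax":0,"ay":0,"az":0.03},{"tx":60,"ty":-46,"tz":-205,"ax":0,"ay":0,"az":0.06},{"tx":107,"ty":-83,"tz":-235,"ax":0,"ay":0,"az":0.1},{"tx":156,"ty":-121,"tz":-235,"ax":0,"ay":0,"az":0.135},{"tx":205,"ty":-159,"tz":-235,"ax":0,"ay":0,"az":0.135},{"tx":254,"ty":-197,"tz":-235,"ax":0,"ay":0,"az":0.135},{"tx":303,"ty":-235,"tz":-235,"ax":0,"ay":0,"az":0.135},{"tx":335,"ty":-260,"tz":-235,"ax":0,"ay":0,"az":0.135},{"tx":335,"ty":-260,"tz":-235,"ax":0,"ay":0,"az":0.135}]'
python3 - <<'E'
from h import *
grab('wrist','w5'); rel([.5715,.1478,.25],30);print(manip.state()['q'])
E
```

```text
time_s: 5.15
position: [0.5705, 0.153, 0.2509]
tcp_rot: [-0.001, 0.965, 0.262, 0.0]
wrist_force: [-0.2, -0.6, -0.1]
grip_width: 0.0578
rel mm [-0.5  2.4  0.6] az 0.004179717891310897 yaw now 30.24 tilt 0.04
[ 0.18889424  0.42135976 -0.7195648   1.61210916  0.29058089  1.21836376
 -0.06069169]
```

View pics/w5.png

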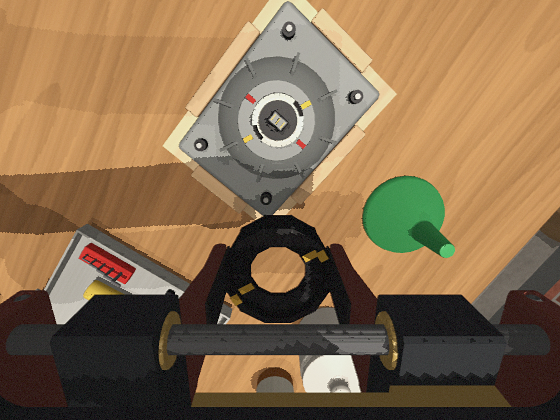

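Run:
```python
from h import *
grab('wrist','w6');print(manip.state()['position'])
c=load('w6');a=c['img'][60:185,210:345][:,:,::-1];cv2.imwrite('pics/w6c.png',cv2.resize(a,None,fx=4.7,fy=4.7,interpolation=cv2.INTER_CUBIC))
im=c['img'];hsv=cv2.cvtColor(im,cv2.COLOR_RGB2HSV);H,S,V=[hsv[...,i].astype(int) for i in range(3)]
roi=np.zeros(H.shape,bool);roi[85:160,235:325]=1
an=lambda d:np.degrees(np.arctan2(d[1],d[0]))
for n,m in (('red',((H<8)|(H>172))&(S>130)&roi),('yel',(H>18)&(H<34)&(S>130)&roi)):
    k,l,st,ce=cv2.connectedComponentsWithStats(m.astype(np.uint8));I=[i for i in range(1,k) if st[i,4]>12]
    P=[onz(c,*ce[i],.092) for i in I];print(n,[ce[i].round(1).tolist() for i in I],[p.round(4)[:2].tolist() for p in P])
    if len(P)==2:print('yaw',an(P[0]-P[1]),'mid',(P[0]+P[1])/2,np.linalg.norm(P[0]-P[1]))
w=((S<40)&(V>185)&roi).astype(np.uint8);k,l,st,ce=cv2.connectedComponentsWithStats(w);i=1+np.argmax(st[1:,4])
cs=max(cv2.findContours((l==i).astype(np.uint8),0,1)[0],key=cv2.contourArea)
(eu,ev),ax,_=cv2.fitEllipse(cv2.convexHull(cs));print('collar',eu,ev,ax,[onz(c,eu,ev,z).round(4) for z in (.113,.118,.122)])
```

```text
[0.57094125 0.14818755 0.25050487]
red [[251.1, 95.4], [302.0, 141.0]] [[0.4952, 0.2247], [0.5636, 0.2122]]
yaw 169.66809367624995 mid [0.52938572 0.21846449 0.092     ] 0.0695024040210092
yel [[306.9, 101.2], [248.2, 135.8]] [[0.547, 0.2485], [0.5117, 0.1882]]
yaw 59.632620449915244 mid [0.52937062 0.21834876 0.092     ] 0.06979645160420592
collar 281.47747802734375 112.73806762695312 (53.6111946105957, 64.41799926757812) [array([0.5302, 0.2255, 0.113 ]), array([0.5301, 0.2255, 0.118 ]), array([0.5301, 0.2254, 0.122 ])]
```

View pics/w6c.png

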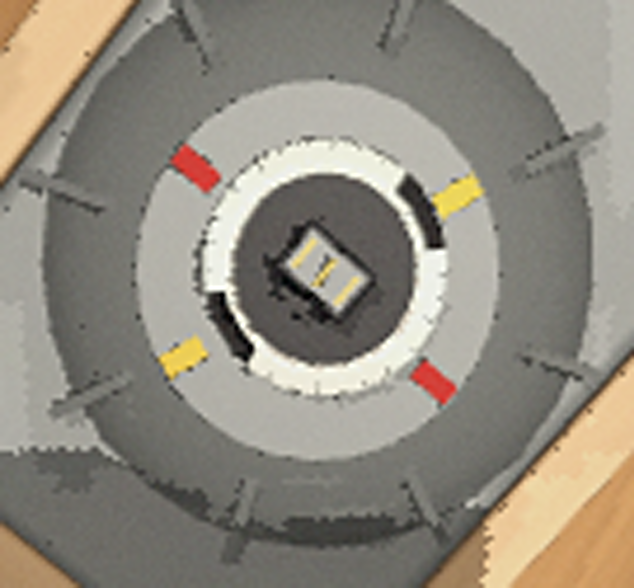

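Run:
```python
from h import *
c=load('w6');print(c['eye'])
for p,z in (((279.1,116.8),.118),((278.9,117.2),.124)):
    P=onz(c,*p,z);print(P)
n=np.array([.5294,.2184]);y=np.array([np.sin(np.radians(10.35)),np.cos(np.radians(10.35))]);x=np.array([y[1],-y[0]])
d=P[:2]-n;print('off x,y mm',d@x*1e3,d@y*1e3)
# black gap centroid check
for p in [(422,212),(231,328)]: 
  print(np.degrees(np.arctan2(*((onz(c,210+p[0]/4.7,60+p[1]/4.7,.115)-P)[[1,0]]))))
```

```text
[0.52773297 0.22165219 0.41308374]
[0.53002762 0.22116523 0.118     ]
[0.52999976 0.22077408 0.124     ]
off x,y mm 0.16347668146066352 2.443204277543347
59.02941834588707
-118.20298572027981
```

Run:
```python
from h import *
rel([.5297,.2213,.165],29.65)
```

```text
rel mm [  1.  -84.   85.5] az 0.007654731231667082 yaw now 30.09 tilt 0.03
```

```bash
python3 -m inch '[{"tx":1,"ty":-30,"tz":0,"ax":0,"ay":0,"az":0.008},{"tx":1,"ty":-70,"tz":0,"ax":0,"ay":0,"az":0.008},{"tx":1,"ty":-84,"tz":20,"ax":0,"ay":0,"az":0.008},{"tx":1,"ty":-84,"tz":60,"ax":0,"ay":0,"az":0.008},{"tx":1,"ty":-84,"tz":85,"ax":0,"ay":0,"az":0.008},{"tx":1,"ty":-84,"tz":85,"ax":0,"ay":0,"az":0.008},{"tx":1,"ty":-84,"tz":85,"ax":0,"ay":0,"az":0.008}]'
python3 - <<'E'
from h import *
grab('wrist','w7');grab('side','s7');rel([.5297,.2213,.165],29.65)
c=load('s7');a=c['img'][80:190,200:320][:,:,::-1];cv2.imwrite('pics/s7c.png',cv2.resize(a,None,fx=5,fy=5,interpolation=cv2.INTER_CUBIC))
E
```

```text
time_s: 6.12
position: [0.5309, 0.2207, 0.1665]
tcp_rot: [0.0, 0.967, 0.254, 0.001]
wrist_force: [-0.3, -0.3, 0.5]
grip_width: 0.0579
rel mm [-1.1 -0.6  1.7] az -0.002419705648835681 yaw now 29.51 tilt 0.13
```

View pics/w7.png

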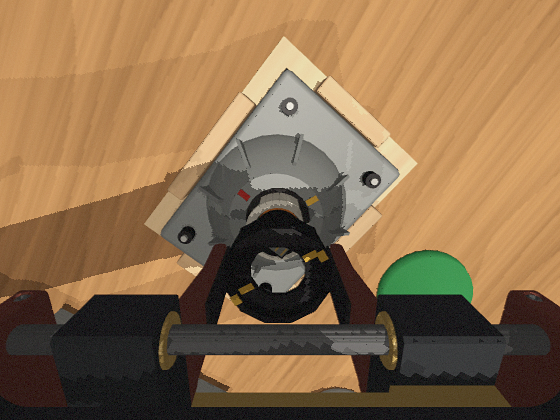

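View pics/s7c.png

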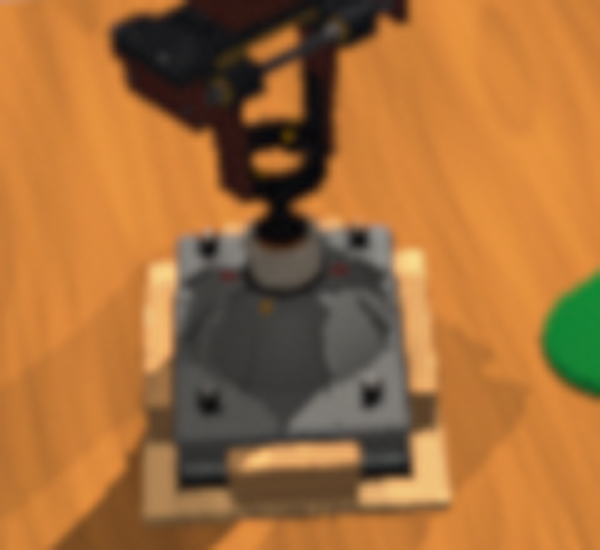

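Run:
```python
from h import *
rel([.5297,.2213,.132],29.65);print(manip.state()['wrist_force'])
```

```text
rel mm [-1.2 -0.7 34.7] az -0.002419705648835681 yaw now 29.51 tilt 0.13
[ 0.59808126 -0.41142728 -0.02989265]
```

```bash
python3 -m inch '[{"tx":-1,"ty":-0.7,"tz":8,"ax":0,"ay":0,"az":0},{"tx":-1,"ty":-0.7,"tz":16,"ax":0,"ay":0,"az":0},{"tx":-1,"ty":-0.7,"tz":24,"ax":0,"ay":0,"az":0},{"tx":-1,"ty":-0.7,"tz":30,"ax":0,"ay":0,"az":0},{"tx":-1,"ty":-0.7,"tz":34,"ax":0,"ay":0,"az":0},{"tx":-1,"ty":-0.7,"tz":34,"ax":0,"ay":0,"az":0}]'
python3 - <<'E'
from h import *
grab('wrist','w8');rel([.5297,.2213,.132],29.65);print(manip.state()['wrist_force'])
c=load('w8');a=c['img'][170:330,190:370][:,:,::-1];cv2.imwrite('pics/w8c.png',cv2.resize(cv2.convertScaleAbs(a,alpha=1.5),None,fx=3.7,fy=3.7,interpolation=cv2.INTER_CUBIC))
E
```

```text
time_s: 6.98
position: [0.5287, 0.2216, 0.1308]
tcp_rot: [0.0, 0.967, 0.255, -0.0]
wrist_force: [-0.2, 0.2, -0.3]
grip_width: 0.0578
rel mm [ 0.5  0.7 -0.9] az -0.0013171950984371533 yaw now 29.57 tilt 0.01
[ 0.25434875  0.32287284 -0.3183968 ]
```

View pics/w8c.png

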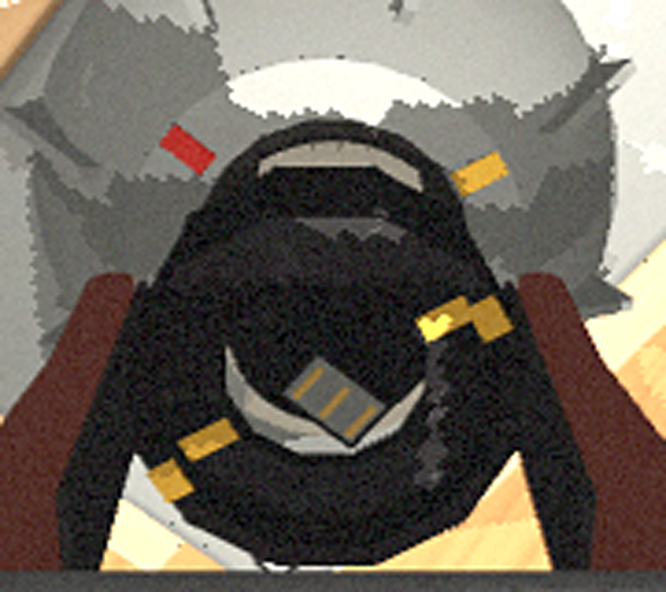

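```bash
python3 - <<'E'
from h import *
c=load('w8');print([onz(c,280.5,277.6,z).round(4) for z in (.142,.146,.150)])
rel([.5297,.2213,.125],29.65)
E
python3 -m inch '[{"tx":0.5,"ty":0.5,"tz":1,"ax":0,"ay":0,"az":0},{"tx":0.5,"ty":0.5,"tz":3,"ax":0,"ay":0,"az":0},{"tx":0.5,"ty":0.5,"tz":4,"ax":0,"ay":0,"az":0},{"tx":0.5,"ty":0.5,"tz":4,"ax":0,"ay":0,"az":0},{"tx":0.5,"ty":0.5,"tz":4,"ax":0,"ay":0,"az":0}]'
python3 - <<'E'
from h import *
rel([.5297,.2213,.125],29.65);print(manip.state()['wrist_force'])
E
```

```text
[array([0.5325, 0.2166, 0.142 ]), array([0.5313, 0.2186, 0.146 ]), array([0.5301, 0.2207, 0.15  ])]
rel mm [0.5 0.7 6.1] az -0.0013171950984371533 yaw now 29.57 tilt 0.01
time_s: 7.65
position: [0.5296, 0.2214, 0.1272]
tcp_rot: [0.0, 0.967, 0.255, 0.0]
wrist_force: [-1.3, 0.2, 0.2]
grip_width: 0.0579
rel mm [0.1 0.1 2.2] az -0.0014807336879594662 yaw now 29.57 tilt 0.0
[-1.33502217  0.23463361  0.20058097]
```

```bash
for i in 1; do python3 -m inch '[{"tx":0,"ty":0,"tz":0.7,"ax":0,"ay":0,"az":0},{"tx":0,"ty":0,"tz":1.4,"ax":0,"ay":0,"az":0},{"tx":0,"ty":0,"tz":2,"ax":0,"ay":0,"az":0},{"tx":0,"ty":0,"tz":2,"ax":0,"ay":0,"az":0}]'; done; python3 -m inch '[{"tx":0,"ty":0,"tz":0.7,"ax":0,"ay":0,"az":0},{"tx":0,"ty":0,"tz":1.4,"ax":0,"ay":0,"az":0},{"tx":0,"ty":0,"tz":1.4,"ax":0,"ay":0,"az":0}]'
```

```text
time_s: 8.15
position: [0.5295, 0.2214, 0.1251]
tcp_rot: [0.0, 0.967, 0.255, -0.0]
wrist_force: [0.4, 0.2, -0.5]
grip_width: 0.058
time_s: 8.52
position: [0.5296, 0.2213, 0.1237]
tcp_rot: [0.0, 0.967, 0.255, -0.0]
wrist_force: [0.2, -0.1, 1.1]
grip_width: 0.0577
```

```bash
python3 -m inch '[{"tx":0,"ty":0,"tz":0.6,"ax":0,"ay":0,"az":0},{"tx":0,"ty":0,"tz":1.2,"ax":0,"ay":0,"az":0},{"tx":0,"ty":0,"tz":1.2,"ax":0,"ay":0,"az":0}]'
```

```text
time_s: 8.9
position: [0.5296, 0.2214, 0.1225]
tcp_rot: [0.0, 0.967, 0.255, -0.0]
wrist_force: [0.2, -0.1, -0.9]
grip_width: 0.0578
```

```bash
python3 -m inch '[{"tx":0,"ty":0,"tz":0.5,"ax":0,"ay":0,"az":0},{"tx":0,"ty":0,"tz":1,"ax":0,"ay":0,"az":0},{"tx":0,"ty":0,"tz":1,"ax":0,"ay":0,"az":0}]'; python3 -c "
from h import *
print(manip.state()['wrist_force'],manip.state()['ft_torque'])"
```

```text
time_s: 9.28
position: [0.5295, 0.2214, 0.1215]
tcp_rot: [-0.0, 0.967, 0.255, -0.0]
wrist_force: [-0.3, 0.4, -0.4]
grip_width: 0.0582
[-0.25782373  0.36994751 -0.446651  ] [ 0.03215271 -0.11809521 -0.00353861]
```

```bash
python3 -m inch '[{"tx":0,"ty":0,"tz":0.5,"ax":0,"ay":0,"az":0},{"tx":0,"ty":0,"tz":1,"ax":0,"ay":0,"az":0},{"tx":0,"ty":0,"tz":1,"ax":0,"ay":0,"az":0}]'
```

```text
time_s: 9.65
position: [0.5295, 0.2213, 0.1205]
tcp_rot: [0.0, 0.967, 0.255, -0.0]
wrist_force: [0.6, -1.2, -0.3]
grip_width: 0.0576
```

```bash
python3 -m inch '[{"tx":0,"ty":0,"tz":0.5,"ax":0,"ay":0,"az":0},{"tx":0,"ty":0,"tz":1,"ax":0,"ay":0,"az":0},{"tx":0,"ty":0,"tz":1,"ax":0,"ay":0,"az":0}]'
```

```text
time_s: 10.02
position: [0.5296, 0.2214, 0.1195]
tcp_rot: [0.0, 0.967, 0.255, -0.0]
wrist_force: [0.2, 0.3, -0.5]
grip_width: 0.0575
```

```bash
python3 -m inch '[{"tx":0,"ty":0,"tz":0.5,"ax":0,"ay":0,"az":0},{"tx":0,"ty":0,"tz":1,"ax":0,"ay":0,"az":0},{"tx":0,"ty":0,"tz":1,"ax":0,"ay":0,"az":0}]'; python3 -c "
from h import *
print(manip.state()['wrist_force'],manip.state()['ft_torque']);grab('wrist','w9')
c=load('w9');a=c['img'][170:330,190:370][:,:,::-1];cv2.imwrite('pics/w9c.png',cv2.resize(cv2.convertScaleAbs(a,alpha=1.7),None,fx=3.7,fy=3.7,interpolation=cv2.INTER_CUBIC))"
```

```text
time_s: 10.4
position: [0.5295, 0.2214, 0.1185]
tcp_rot: [0.0, 0.967, 0.255, -0.0]
wrist_force: [-0.6, 0.3, -0.5]
grip_width: 0.0577
[-0.62093992  0.30961611 -0.51773104] [-0.0228778  -0.10961667  0.0373218 ]
```

View pics/w9c.png

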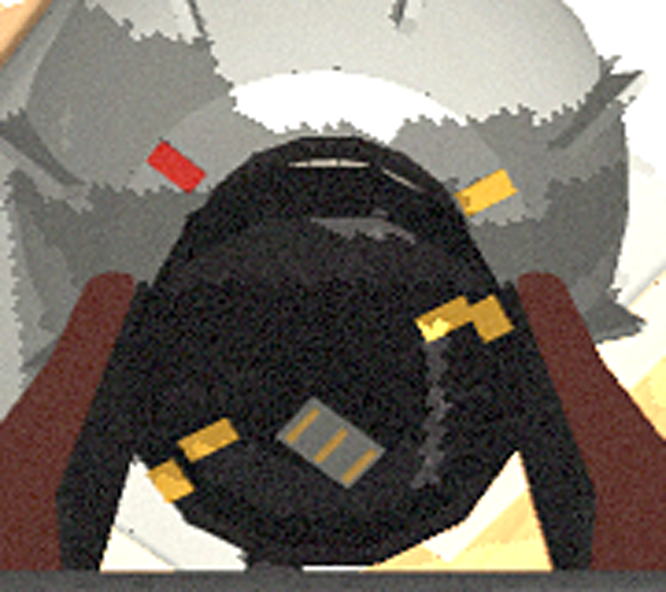

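```bash
python3 -m inch '[{"tx":0,"ty":0,"tz":0.5,"ax":0,"ay":0,"az":0},{"tx":0,"ty":0,"tz":1,"ax":0,"ay":0,"az":0},{"tx":0,"ty":0,"tz":1,"ax":0,"ay":0,"az":0}]'
```

```text
time_s: 10.82
position: [0.5296, 0.2214, 0.1177]
tcp_rot: [0.0, 0.967, 0.255, 0.0]
wrist_force: [1.1, 0.4, 0.7]
grip_width: 0.0577
```

```bash
python3 -m inch '[{"tx":0,"ty":0,"tz":0.5,"ax":0,"ay":0,"az":0},{"tx":0,"ty":0,"tz":1,"ax":0,"ay":0,"az":0},{"tx":0,"ty":0,"tz":1,"ax":0,"ay":0,"az":0}]'; python3 -c "
from h import *
print(manip.state()['wrist_force'],manip.state()['ft_torque'])"
```

```text
time_s: 11.2
position: [0.5297, 0.2214, 0.1167]
tcp_rot: [0.0, 0.967, 0.255, 0.0]
wrist_force: [-0.8, -1.0, 3.1]
grip_width: 0.0578
[-0.8088967  -1.00038053  3.12905841] [-0.1378292   0.05700684  0.02321121]
```

```bash
python3 -m inch '[{"tx":0,"ty":0,"tz":0.5,"ax":0,"ay":0,"az":0},{"tx":0,"ty":0,"tz":0.5,"ax":0,"ay":0,"az":0}]';python3 -c "
from h import *
print(manip.state()['wrist_force'],manip.state()['ft_torque'])"
```

```text
time_s: 11.45
position: [0.5296, 0.2214, 0.1162]
tcp_rot: [0.0, 0.967, 0.255, 0.0]
wrist_force: [-1.2, -0.9, 4.7]
grip_width: 0.0581
[-1.1790966  -0.89492683  4.74697868] [-0.18450736  0.10070923 -0.02584447]
```

```bash
python3 -m inch '[{"tx":0,"ty":0,"tz":0.5,"ax":0,"ay":0,"az":0},{"tx":0,"ty":0,"tz":0.5,"ax":0,"ay":0,"az":0}]';python3 -c "
from h import *
print(manip.state()['wrist_force'],manip.state()['ft_torque'])"
```

```text
time_s: 11.7
position: [0.5297, 0.2214, 0.1157]
tcp_rot: [0.0, 0.967, 0.255, 0.0]
wrist_force: [-1.7, -0.8, 5.7]
grip_width: 0.0577
[-1.65581102 -0.80853113  5.69377047] [-0.20032241  0.11824816  0.00969554]
```

```bash
python3 -m inch '[{"tx":0,"ty":0,"tz":0.5,"ax":0,"ay":0,"az":0},{"tx":0,"ty":0,"tz":1,"ax":0,"ay":0,"az":0},{"tx":0,"ty":0,"tz":1,"ax":0,"ay":0,"az":0}]'
```

```text
time_s: 12.08
position: [0.5297, 0.2214, 0.1149]
tcp_rot: [0.0, 0.967, 0.255, 0.0]
wrist_force: [-2.0, -1.6, 8.3]
grip_width: 0.0579
```

```bash
python3 -m inch '[{"tx":0,"ty":0,"tz":0.5,"ax":0,"ay":0,"az":0},{"tx":0,"ty":0,"tz":1,"ax":0,"ay":0,"az":0},{"tx":0,"ty":0,"tz":1,"ax":0,"ay":0,"az":0}]';python3 -c "
from h import *
print(manip.state()['wrist_force'],manip.state()['ft_torque']);grab('wrist','w10')
c=load('w10');a=c['img'][170:330,190:370][:,:,::-1];cv2.imwrite('pics/w10c.png',cv2.resize(cv2.convertScaleAbs(a,alpha=1.7),None,fx=3.7,fy=3.7,interpolation=cv2.INTER_CUBIC))"
```

```text
time_s: 12.45
position: [0.5297, 0.2214, 0.114]
tcp_rot: [0.0, 0.967, 0.255, 0.0]
wrist_force: [-2.0, -1.6, 8.1]
grip_width: 0.0579
[-1.9709997  -1.61868275  8.09892369] [-0.33147743  0.34213779 -0.01301586]
```

View pics/w10c.png

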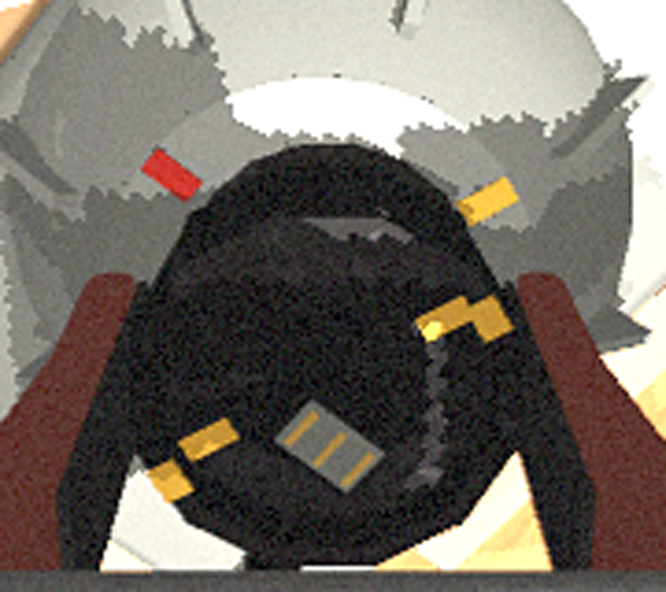

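```bash
python3 -m inch '[{"tx":-0.3,"ty":0,"tz":0.4,"ax":0,"ay":0,"az":0},{"tx":-0.3,"ty":0,"tz":0.8,"ax":0,"ay":0,"az":0},{"tx":-0.3,"ty":0,"tz":0.8,"ax":0,"ay":0,"az":0}]';python3 -c "
from h import *
print(manip.state()['wrist_force'],manip.state()['ft_torque'])"
```

```text
time_s: 12.88
position: [0.5297, 0.2214, 0.1135]
tcp_rot: [0.0, 0.967, 0.255, 0.001]
wrist_force: [-1.6, -0.2, 9.7]
grip_width: 0.0579
[-1.61131923 -0.21852488  9.73022912] [-0.3176148   0.2992113  -0.07393423]
```

```bash
python3 -m inch '[{"tx":-0.2,"ty":0,"tz":0.4,"ax":0,"ay":0,"az":0},{"tx":-0.2,"ty":0,"tz":0.8,"ax":0,"ay":0,"az":0},{"tx":-0.2,"ty":0,"tz":0.8,"ax":0,"ay":0,"az":0}]';python3 -c "
from h import *
print(manip.state()['wrist_force'],manip.state()['ft_torque'])"
```

```text
time_s: 13.25
position: [0.5297, 0.2214, 0.1129]
tcp_rot: [0.0, 0.967, 0.255, 0.001]
wrist_force: [-1.8, -1.5, 10.7]
grip_width: 0.0575
[-1.76174364 -1.51359687 10.70685476] [-0.35335166  0.3265523   0.00610663]
```

```bash
python3 -m inch '[{"tx":0,"ty":0,"tz":0.4,"ax":0,"ay":0,"az":0},{"tx":0,"ty":0,"tz":0.8,"ax":0,"ay":0,"az":0},{"tx":0,"ty":0,"tz":0.8,"ax":0,"ay":0,"az":0}]';python3 -c "
from h import *
print(manip.state()['position'],manip.state()['wrist_force'],manip.state()['ft_torque'])"
```

```text
time_s: 13.62
position: [0.5297, 0.2215, 0.1122]
tcp_rot: [0.0, 0.967, 0.255, 0.001]
wrist_force: [-3.0, -2.5, 12.4]
grip_width: 0.0577
[0.52972069 0.22146313 0.11221898] [-3.00756938 -2.50356454 12.38211099] [-3.76258837e-01  4.83467665e-01 -3.80286045e-04]
```

```bash
python3 -m inch '[{"tx":-0.3,"ty":0,"tz":0.3,"ax":0,"ay":0,"az":0.05},{"tx":-0.3,"ty":0,"tz":0.3,"ax":0,"ay":0,"az":0.1},{"tx":-0.3,"ty":0,"tz":0.3,"ax":0,"ay":0,"az":0.15},{"tx":-0.3,"ty":0,"tz":0.3,"ax":0,"ay":0,"az":0.15}]';python3 -c "
from h import *
rel([.5297,.2213,.112],-40.35);print(manip.state()['wrist_force'],manip.state()['ft_torque'])"
```

```text
time_s: 14.12
position: [0.5299, 0.2217, 0.1122]
tcp_rot: [-0.0, 0.983, 0.182, 0.001]
wrist_force: [-1.0, -0.5, 12.2]
grip_width: 0.0577
rel mm [-0.4  0.3  0.2] az 1.0697825495703062 yaw now 20.94 tilt 0.17
[-1.03971266 -0.53955871 12.16443626] [-0.21674434  0.14799078  0.00330667]
```

```bash
python3 -m inch '[{"tx":0,"ty":0,"tz":0,"ax":0,"ay":0,"az":0.05},{"tx":0,"ty":0,"tz":0,"ax":0,"ay":0,"az":0.1},{"tx":0,"ty":0,"tz":0,"ax":0,"ay":0,"az":0.15},{"tx":0,"ty":0,"tz":0,"ax":0,"ay":0,"az":0.2},{"tx":0,"ty":0,"tz":0,"ax":0,"ay":0,"az":0.2}]';python3 -c "
from h import *
rel([.5297,.2213,.112],-40.35);print(manip.state()['wrist_force'],manip.state()['ft_torque'])"
```

```text
time_s: 14.75
position: [0.5301, 0.2219, 0.1123]
tcp_rot: [-0.001, 0.997, 0.083, 0.002]
wrist_force: [-0.0, -0.5, 11.4]
grip_width: 0.0575
rel mm [-0.5  0.6  0.3] az 0.8698321595060652 yaw now 9.49 tilt 0.2
[-0.04708542 -0.52541369 11.41644402] [-0.11192145  0.14424472 -0.02867125]
```

```bash
python3 -m inch '[{"tx":0,"ty":0.2,"tz":0.2,"ax":0,"ay":0,"az":0.05},{"tx":0,"ty":0.2,"tz":0.2,"ax":0,"ay":0,"az":0.1},{"tx":0,"ty":0.2,"tz":0.2,"ax":0,"ay":0,"az":0.15},{"tx":0,"ty":0.2,"tz":0.2,"ax":0,"ay":0,"az":0.2},{"tx":0,"ty":0.2,"tz":0.2,"ax":0,"ay":0,"az":0.2}]';python3 -c "
from h import *
rel([.5297,.2213,.112],-40.35);print(manip.state()['wrist_force'],manip.state()['ft_torque']);grab('wrist','w11')
c=load('w11');a=c['img'][170:330,190:370][:,:,::-1];cv2.imwrite('pics/w11c.png',cv2.resize(cv2.convertScaleAbs(a,alpha=1.7),None,fx=3.7,fy=3.7,interpolation=cv2.INTER_CUBIC))"
```

```text
time_s: 15.38
position: [0.5303, 0.2219, 0.1122]
tcp_rot: [-0.001, 1.0, -0.017, 0.002]
wrist_force: [0.1, -0.3, 12.2]
grip_width: 0.0578
rel mm [-0.5  0.6  0.2] az 0.6699266307560421 yaw now -1.97 tilt 0.22
[ 0.14011617 -0.28071662 12.20264124] [ 0.008944    0.13083908 -0.00416436]
```

View pics/w11c.png

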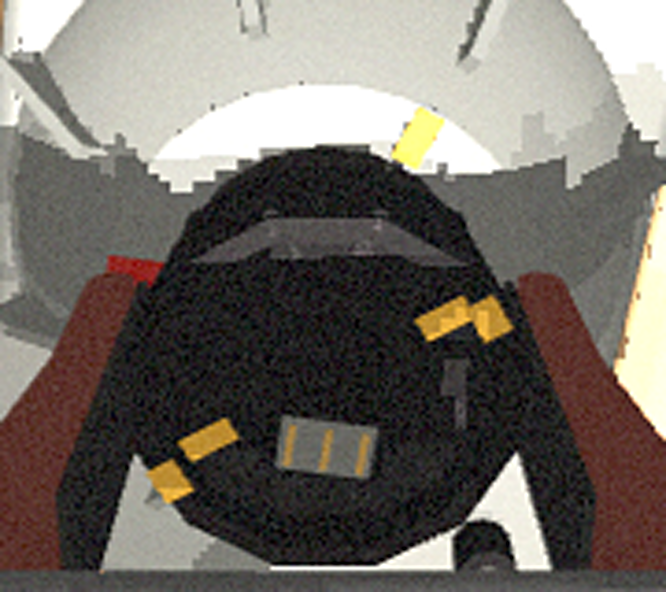

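```bash
python3 -m inch '[{"tx":-0.2,"ty":0.2,"tz":0,"ax":0,"ay":0,"az":0.06},{"tx":-0.2,"ty":0.2,"tz":0,"ax":0,"ay":0,"az":0.12},{"tx":-0.2,"ty":0.2,"tz":0,"ax":0,"ay":0,"az":0.18},{"tx":-0.2,"ty":0.2,"tz":0.1,"ax":0,"ay":0,"az":0.24},{"tx":-0.2,"ty":0.2,"tz":0.1,"ax":0,"ay":0,"az":0.3},{"tx":-0.2,"ty":0.2,"tz":0.1,"ax":0,"ay":0,"az":0.36},{"tx":-0.2,"ty":0.2,"tz":0.1,"ax":0,"ay":0,"az":0.4},{"tx":-0.2,"ty":0.2,"tz":0.1,"ax":0,"ay":0,"az":0.4}]';python3 -c "
from h import *
rel([.5297,.2213,.112],-40.35);print(manip.state()['wrist_force'],manip.state()['ft_torque'])"
```

```text
time_s: 16.42
position: [0.5302, 0.2217, 0.1122]
tcp_rot: [-0.001, 0.977, -0.215, 0.002]
wrist_force: [0.4, 0.4, 12.3]
grip_width: 0.058
rel mm [-0.3  0.6  0.2] az 0.2700008488176752 yaw now -24.88 tilt 0.24
[ 0.36154471  0.35181898 12.29273254] [-0.04810487 -0.00942887  0.0561245 ]
```

```bash
python3 -m inch '[{"tx":0,"ty":0.2,"tz":0,"ax":0,"ay":0,"az":0.06},{"tx":0,"ty":0.2,"tz":0,"ax":0,"ay":0,"az":0.12},{"tx":0,"ty":0.2,"tz":0,"ax":0,"ay":0,"az":0.18},{"tx":0,"ty":0.2,"tz":0,"ax":0,"ay":0,"az":0.22},{"tx":0,"ty":0.2,"tz":0,"ax":0,"ay":0,"az":0.22}]';python3 -c "
from h import *
rel([.5297,.2213,.112],-40.35);print(manip.state()['wrist_force'],manip.state()['ft_torque'])"
```

```text
time_s: 17.05
position: [0.5302, 0.2216, 0.1122]
tcp_rot: [-0.002, 0.947, -0.321, 0.002]
wrist_force: [-0.2, 0.5, 11.3]
grip_width: 0.0577
rel mm [-0.2  0.5  0.2] az 0.05002740826987611 yaw now -37.48 tilt 0.24
[-0.17092189  0.50027589 11.34505765] [0.01183008 0.03193533 0.02000313]
```

```bash
python3 -m inch '[{"tx":0,"ty":0,"tz":0,"ax":0,"ay":0,"az":0.02},{"tx":0,"ty":0,"tz":0,"ax":0,"ay":0,"az":0.04},{"tx":0,"ty":0,"tz":0,"ax":0,"ay":0,"az":0.04}]';python3 -c "
from h import *
rel([.5297,.2213,.112],-40.35);print(manip.state()['wrist_force'],manip.state()['ft_torque'])"
```

```text
time_s: 17.42
position: [0.5302, 0.2216, 0.1122]
tcp_rot: [-0.002, 0.94, -0.34, 0.001]
wrist_force: [0.4, 1.6, 12.0]
grip_width: 0.0581
rel mm [-0.2  0.5  0.2] az 0.010401200450492249 yaw now -39.75 tilt 0.25
[ 0.42561609  1.58643781 11.96386177] [0.02686312 0.02678481 0.05625952]
```

```bash
python3 -m inch '[{"tx":0,"ty":0,"tz":0,"ax":0,"ay":0,"az":0.012},{"tx":0,"ty":0,"tz":0,"ax":0,"ay":0,"az":0.012}]';python3 -c "
from h import *
rel([.5297,.2213,.112],-40.35);print(manip.state()['wrist_force'],manip.state()['ft_torque'])"
```

```text
time_s: 17.68
position: [0.5302, 0.2216, 0.1122]
tcp_rot: [-0.002, 0.938, -0.346, 0.001]
wrist_force: [0.2, 0.5, 12.2]
grip_width: 0.0575
rel mm [-0.2  0.5  0.2] az -0.0014600536552906971 yaw now -40.43 tilt 0.24
[ 0.18952878  0.48435685 12.159092  ] [0.00926937 0.0690026  0.05503234]
```

```bash
python3 -m inch '[{"tx":0,"ty":0,"tz":-0.5,"ax":0,"ay":0,"az":0},{"tx":0,"ty":0,"tz":-1,"ax":0,"ay":0,"az":0},{"tx":0,"ty":0,"tz":-1.5,"ax":0,"ay":0,"az":0},{"tx":0,"ty":0,"tz":-1.5,"ax":0,"ay":0,"az":0}]';python3 -c "
from h import *
rel([.5297,.2213,.112],-40.35);print(manip.state()['position'],manip.state()['wrist_force'],manip.state()['ft_torque'])"
```

```text
time_s: 18.18
position: [0.5301, 0.2215, 0.1135]
tcp_rot: [-0.002, 0.938, -0.346, 0.001]
wrist_force: [0.2, 0.1, 9.9]
grip_width: 0.0576
rel mm [-0.2  0.4  1.4] az -0.001356898958484514 yaw now -40.43 tilt 0.23
[0.53011075 0.22152876 0.11345189] [0.16082228 0.12695086 9.92855175] [ 0.10027601 -0.14705885  0.12028391]
```

```bash
python3 -m inch '[{"tx":0,"ty":0,"tz":-0.5,"ax":0,"ay":0,"az":0},{"tx":0,"ty":0,"tz":-1,"ax":0,"ay":0,"az":0},{"tx":0,"ty":0,"tz":-1,"ax":0,"ay":0,"az":0}]';python3 -c "
from h import *
rel([.5297,.2213,.112],-40.35);print(manip.state()['position'],manip.state()['wrist_force'],manip.state()['ft_torque'])"
```

```text
time_s: 18.55
position: [0.5301, 0.2215, 0.1142]
tcp_rot: [-0.002, 0.938, -0.346, 0.001]
wrist_force: [1.4, 1.0, 7.5]
grip_width: 0.0574
rel mm [-0.2  0.4  2.2] az -0.0013113628558455814 yaw now -40.43 tilt 0.23
[0.53008528 0.22152323 0.11423322] [1.44348892 1.04525635 7.53176673] [ 0.18509606 -0.22147295  0.07702925]
```

```bash
python3 -m inch '[{"tx":0,"ty":0,"tz":-0.5,"ax":0,"ay":0,"az":0},{"tx":0,"ty":0,"tz":-1,"ax":0,"ay":0,"az":0},{"tx":0,"ty":0,"tz":-1,"ax":0,"ay":0,"az":0}]';python3 -c "
from h import *
rel([.5297,.2213,.112],-40.35);print(manip.state()['position'],manip.state()['wrist_force'],manip.state()['ft_torque'])"
```

```text
time_s: 18.92
position: [0.53, 0.2215, 0.1151]
tcp_rot: [-0.001, 0.938, -0.346, 0.001]
wrist_force: [0.8, 1.1, 6.7]
grip_width: 0.0575
rel mm [-0.1  0.4  3.1] az -0.0014032618990328185 yaw now -40.43 tilt 0.22
[0.53003983 0.22151537 0.11506103] [0.84843685 1.10716516 6.7280186 ] [ 0.22261842 -0.35828266  0.03880234]
```

```bash
python3 -m inch '[{"tx":0,"ty":0,"tz":-0.5,"ax":0,"ay":0,"az":0},{"tx":0,"ty":0,"tz":-1,"ax":0,"ay":0,"az":0},{"tx":0,"ty":0,"tz":-1,"ax":0,"ay":0,"az":0}]';python3 -c "
from h import *
rel([.5297,.2213,.112],-40.35);print(manip.state()['position'],manip.state()['wrist_force'],manip.state()['ft_torque'])"
```

```text
time_s: 19.3
position: [0.5298, 0.2213, 0.1157]
tcp_rot: [-0.001, 0.938, -0.346, 0.001]
wrist_force: [2.3, 2.2, 5.1]
grip_width: 0.0577
rel mm [-0.1  0.   3.7] az -0.00160269091417282 yaw now -40.44 tilt 0.17
[0.52975829 0.22129469 0.11565769] [2.27561717 2.24500074 5.12094549] [ 0.47855588 -0.61858576  0.06329843]
```

```bash
python3 -m inch '[{"tx":0,"ty":0,"tz":-0.5,"ax":0,"ay":0,"az":0},{"tx":0,"ty":0,"tz":-0.8,"ax":0,"ay":0,"az":0},{"tx":0,"ty":0,"tz":-0.8,"ax":0,"ay":0,"az":0}]';python3 -c "
from h import *
rel([.5297,.2213,.112],-40.35);print(manip.state()['position'],manip.state()['wrist_force'],manip.state()['ft_torque'])"
```

```text
time_s: 19.68
position: [0.5296, 0.2211, 0.1158]
tcp_rot: [-0.001, 0.938, -0.346, 0.001]
wrist_force: [5.7, 2.6, 0.3]
grip_width: 0.0583
rel mm [-0.  -0.2  3.8] az -0.001603983586973684 yaw now -40.44 tilt 0.13
[0.52955006 0.22109602 0.11578637] [5.70185144 2.61329407 0.27325603] [ 0.78928265 -1.18905784  0.03877739]
```

```bash
python3 -m inch '[{"tx":0,"ty":0,"tz":0.5,"ax":0,"ay":0,"az":0},{"tx":0,"ty":0,"tz":0.5,"ax":0,"ay":0,"az":0},{"tx":0,"ty":0,"tz":0.5,"ax":0,"ay":0,"az":0},{"tx":0,"ty":0,"tz":0.5,"ax":0,"ay":0,"az":0},{"tx":0,"ty":0,"tz":0.5,"ax":0,"ay":0,"az":0}]' 76
python3 -c "
from h import *
print(manip.state()['position'],manip.state()['wrist_force'],manip.state()['ft_torque']);grab('wrist','w12')"
```

```text
time_s: 20.3
position: [0.5286, 0.2203, 0.1153]
tcp_rot: [0.0, 0.938, -0.346, -0.0]
wrist_force: [-0.6, 0.7, 0.1]
grip_width: 0.0761
[0.52855803 0.22031513 0.11530998] [-0.60445368  0.72536709  0.08109678] [ 0.01910003 -0.10206588  0.00570759]
```

View pics/w12.png

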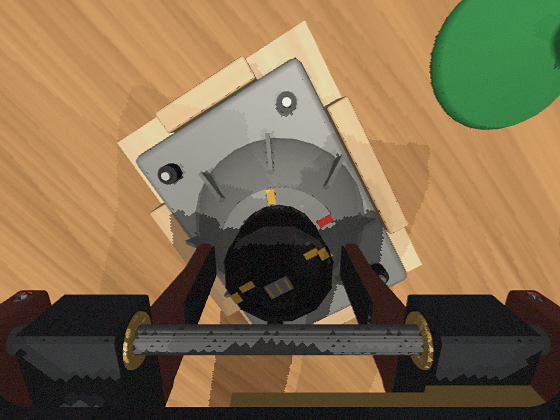

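```bash
python3 -m inch '[{"tx":0,"ty":0,"tz":-8,"ax":0,"ay":0,"az":0},{"tx":0,"ty":0,"tz":-30,"ax":0,"ay":0,"az":0},{"tx":0,"ty":0,"tz":-75,"ax":0,"ay":0,"az":0},{"tx":0,"ty":20,"tz":-120,"ax":0,"ay":0,"az":0},{"tx":0,"ty":60,"tz":-135,"ax":0,"ay":0,"az":0},{"tx":0,"ty":85,"tz":-135,"ax":0,"ay":0,"az":0},{"tx":0,"ty":85,"tz":-135,"ax":0,"ay":0,"az":0},{"tx":0,"ty":85,"tz":-135,"ax":0,"ay":0,"az":0},{"tx":0,"ty":85,"tz":-135,"ax":0,"ay":0,"az":0}]'
python3 -c "
from h import *
grab('wrist','w13');grab('side','s13');grab('top','t13');c=load('w13')
a=c['img'][60:185,210:345][:,:,::-1];cv2.imwrite('pics/w13c.png',cv2.resize(a,None,fx=4.7,fy=4.7,interpolation=cv2.INTER_CUBIC))"
```

```text
time_s: 21.48
position: [0.4738, 0.1566, 0.2502]
tcp_rot: [-0.0, 0.939, -0.345, -0.0]
wrist_force: [0.6, -0.3, -1.0]
grip_width: 0.0762
```

View pics/w13c.png

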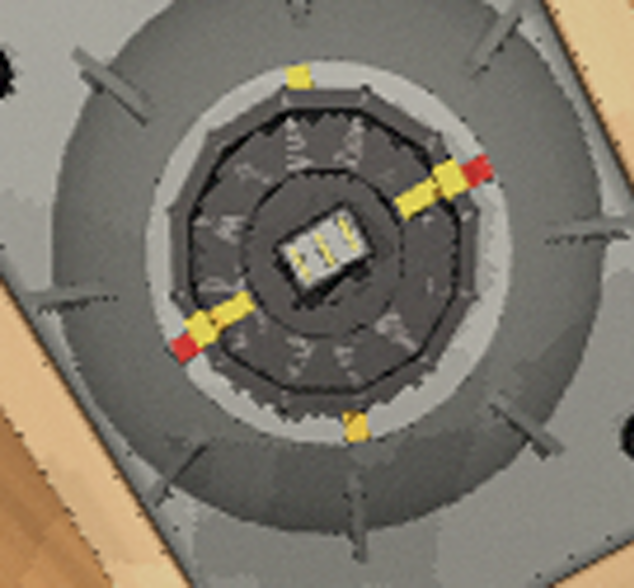

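View pics/s13.png

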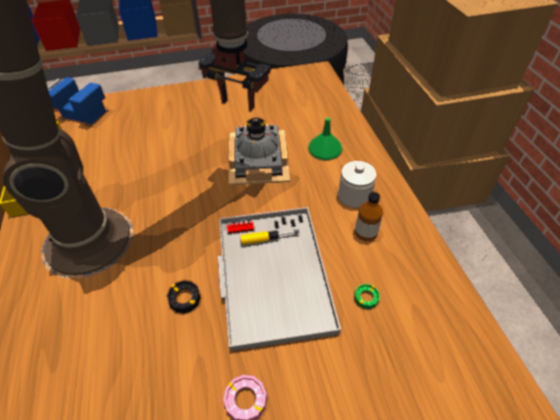

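The yellow ring marks at crop (205,328) and (452,180) line up with the red pocket bars at (187,348) and (478,168) to within about 1°. The bottle, crock, funnel and driver look unmoved, and the gripper is clear.

```bash
python3 -c "
from h import *
print(manip.state()['time_s'],manip.state()['wrist_force']);print(manip.job_done())"
```

```text
21.625 [0.0386814  0.8942127  0.20262979]
the job is handed in; nothing more can be done
None
```

The black ring is locked on the collar and released, and I handed the job in at 21.6 s.

- **Fitting:** I took the smaller black ring from the tray and lowered it through the gaps. It met the springy seal and never felt a rigid block. I pressed to about 12 N, turned it about 70° clockwise, then eased off.
- **Lock check by feel:** The ring rose about 3.6 mm, then the lift force fell from 5 N to 0.3 N within about 0.1 mm. That fits the lugs sitting against the pocket ceiling. Turning produced almost no torque, and I stopped without reaching the end stop.
- **Largest forces I read:** About 12.4 N pressing, and up to about 6 N sideways just before letting go. Both are below the 30 N crack limit.
- **Lock check by eye:** The ring's yellow marks line up with the red pocket bars to within about 1°. In the final view the bottle, crock, funnel and driver look unmoved, and the gripper is clear.
- **Disagreement:** The collar is about 3 mm higher than nominal, which I found by touch. The images only hinted at this.
- **Not tested:** I did not turn the ring back to feel the lock directly.

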